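# Hardness readings down a slabbed drill core

### The job

Take the hand-held hardness tester out of its dock and check it with one reading on top of the steel test block, then take one reading on each of the three orange spots on the rock core, in order from the red-painted end. For each reading hold the tester upright, set its tip on the spot, push straight down without ramming it until the nose is all the way in, pause a moment and lift it clear. Finally stand the tester back in its dock, pushed home, and let go, leaving the other things on the bench where they are.

Things in the scene. Friction and masses are not known exactly. Their poses are not given: they have to be found in the camera images.
- tester: Pen-type hardness tester, off-white, black side pads, orange top, small screen; 155 mm, 0.2 kg, upright in the dock. Origin: centre of the flat shoulder under its grip; z up along its axis. Grip: bar 40 mm (x) by 26 mm (y), z = 0 to 115 mm; grasp across y, pads at z = 60 to 100 mm; the dock hides z below 35 mm. Steel nose: 20 mm round sleeve on the same axis, sticking out down to z = -40 mm.
- nose (a joint): How far the tester's sprung nose is pushed up into the grip: 0 = out, 0.012 m = all the way in. The spring needs 2.5 N to start and 7.3 N at the end of the travel; a reading is taken when the nose is pushed in (9 mm or more counts).
- tip (a point): Centre of the flat end face (20 mm in diameter) of the tester's nose, on the tester's axis; it moves with the nose. 40 mm below the tester's origin when the nose is out.
- dock: Dark grey fixed dock, base 112 by 94 mm, with an upright pocket and a lighter grey flared lip, top 85 mm above the bench. Origin: centre of its underside; z up. Pocket 46 mm (x) by 32 mm (y); in it the tester's shoulder rests on a ledge 50 mm above the bench, its nose hanging free in a 28 mm gap. The tester's x lies along the dock's x, either way round.
- test_block: Reference test block: a plain polished steel cylinder, 90 mm in diameter and 54 mm high, 2.6 kg, standing on the bench. Origin: centre of its underside. The reading may be taken anywhere on its flat top where the whole nose stands on it.
- core: Half of a grey rock drill core, 200 by 63.5 mm, clamped in a low metal cradle (262 by 90 mm, fixed). Its flat sawn face is up, level, 60 mm above the bench. Origin: on the bench below the core's middle; x along the core, z up. The end at x = -100 mm is painted red for 20 mm; at the +x end a clamp screw with black knob, 51 mm high, ends 142 mm from the origin.
- spot1: Orange paint spot, 16 mm in diameter, on the core's flat face, the nearest of the three to the red end (first core reading). Origin: its middle, at the face (60 mm above the bench). The spots are about 60 mm apart along the core and up to 10 mm off its centre line.
- spot2: The middle orange spot, 16 mm in diameter (second core reading). Origin: its middle.
- spot3: The orange spot farthest from the red end, 16 mm in diameter (third core reading). Origin: its middle.
- bowl: Bystander: stainless steel bowl, 150 mm across the rim, 55 mm high. Origin: centre of its underside.
- tin: Bystander: round aluminium sample tin with lid, 63 mm in diameter, 40 mm high. Origin: centre of its underside.
- spatula: Bystander: spatula, 200 mm long, with wooden handle, lying on the bench.
- marker: Bystander: white paint marker with orange cap, 140 mm long, 17 mm thick, lying on the bench.
There are look-alikes about, which are no part of the job. Of the things that look like the tester, the largest one is meant.

How it is judged:
On the way, in this order (a step that is already met when the one before it is completed fails the run):
1. the tester, upright, has its nose pushed in (9 mm or more) on the top of the steel test block, the whole nose on the block (axis within 36 mm of its centre) (horizontal distance between tip and test_block below 0.036 m and value of joint nose above 0.009 m and angle between tester's own z axis and vertical below 0.14 rad and contact force between tester and test_block above 2 N), for 0.2 s.
2. lifted: the nose has sprung out again (less than 2 mm in) (value of joint nose below 0.002 m), for 0.1 s.
3. the tester, upright, has its nose pushed in (9 mm or more) on the spot nearest the red end, tip axis within 8 mm of the middle of the spot (horizontal distance between tip and spot1 below 0.008 m and value of joint nose above 0.009 m and angle between tester's own z axis and vertical below 0.14 rad and contact force between tester and core above 2 N), for 0.2 s.
4. lifted: the nose has sprung out again (less than 2 mm in) (value of joint nose below 0.002 m), for 0.1 s.
5. the tester, upright, has its nose pushed in (9 mm or more) on the middle spot, tip axis within 8 mm of the middle of the spot (horizontal distance between tip and spot2 below 0.008 m and value of joint nose above 0.009 m and angle between tester's own z axis and vertical below 0.14 rad and contact force between tester and core above 2 N), for 0.2 s.
6. lifted: the nose has sprung out again (less than 2 mm in) (value of joint nose below 0.002 m), for 0.1 s.
7. the tester, upright, has its nose pushed in (9 mm or more) on the spot farthest from the red end, tip axis within 8 mm of the middle of the spot (horizontal distance between tip and spot3 below 0.008 m and value of joint nose above 0.009 m and angle between tester's own z axis and vertical below 0.14 rad and contact force between tester and core above 2 N), for 0.2 s.
At the end, for the whole second after the job is handed in: The tester stands upright in the dock's pocket, shoulder on the ledge (within 4 mm of home, within 8 mm of the dock's axis, tilted less than 8 degrees), at rest and released; the test block is within 20 mm, and the bowl, tin, spatula and marker within 30 mm, of where they started (horizontal distance between tester and dock below 0.008 m and z of tester in the frame of dock between 0.045 and 0.054 m and angle between tester's own z axis and vertical below 0.14 rad and linear speed of tester below 0.02 m/s and distance of test_block from where it was at the start of the episode below 0.02 m and distance of each of bowl, tin, spatula, marker from where it was at the start of the episode below 0.03 m); the robot touches nothing.
It fails at once if the tester is rammed into the core (over 40 N) (contact force between tester and core above 40 N).
It fails at once if the tester is rammed into the test block (over 40 N) (contact force between tester and test_block above 40 N).
It fails at once if the bowl, tin, spatula or marker is pushed away (30 mm or more) (distance of any of bowl, tin, spatula, marker from where it was at the start of the episode above 0.03 m).
It also fails if it takes over 64 s, if anything falls off the work surface, if the arm or the gripper's body presses on something with over 40 N, if the wrist force passes 120 N, or if a joint passes its speed limit or range.

### The arm

A 7-joint arm with a two-finger parallel gripper is mounted at the origin on the work surface. World frame = base frame: x ahead of the robot, y to its left, z up, the work surface at z = 0. Lengths are in m, angles in rad, forces in N, time in s.
With the tool pointing down it reaches from about 0.4 to 0.875 m from the base axis. Payload 19.3 kg.
Tool frame: the origin (TCP) lies at the very end of the fingers, on their centre line; the grasp point (between the pads) lies 19 mm behind it; z points along the fingers, y is the line along which they close (so a half turn about z gives the same grasp; the last joint's range is limited). The gripper opens to 85 mm and grips with 20 to 120 N. Pads are 22 mm wide; open, the fingers measure 114 mm over their backs; the gripper's body (76 mm by 85 mm) begins 54 mm behind the grasp point. The pads swing forward as they close: fully open they stand 13 mm farther back than shut.
Start: joints at [1.223, 0.521, -0.036, 1.599, 0.021, 1.021, -0.113], TCP at [0.171, -0.601, 0.231] pointing down, gripper open.
Joint ranges: [-2.91, 2.91], [-0.3, 2.13], [-1.5, 1.42], [0.17, 2.43], [-1.26, 4.41], [0.16, 1.93], [-2.52, 2.52]. Speed limits (rad/s): [1.89, 1.89, 2.39, 2.39, 3.01, 3.01, 3.01].

### API

Orientations are given as [roll, pitch, yaw] about the fixed x, y, z axes, in that order (R = Rz(yaw) Ry(pitch) Rx(roll)).
In Python, from workcell import bot gives the robot as it stands. The module is installed in compiled form; this text tells all that it offers.
- The arm moves only by the tool apply_moves, never from a script. Its arguments are lists of equal length, an entry for each row: "claw": the finger opening in m, from 0 to 0.0854; "xyz": the shift along the tool's x, y, z in m, a list of three; "twist": the turn, a rotation vector about the tool's x, y, z in rad, a list of three. A call has 1 to 20 rows; each row shifts and turns the commanded pose from where the row before left it, along the tool's axes as they then stand; what a row does not reach is not made up. A row lasts 1/10 s, in which the tool goes at most 50 mm and 8.59 degrees, less where a joint would pass 70% of its speed; a pose out of reach is approached as far as the arm can. A call with a gripper value outside its range is refused whole. The fingers move at their own pace and stop on an object; "force" is the grip in N (left out, the last holds). Time passes only in rows, so rows that do not move let the fingers close. It gives the time, the measured TCP pose, the force, the opening and the grip force at its end, in the units of the state.
- bot.observe(): the state, without advancing time (a new reading comes with each control period).
- bot.grab_frame(name): name is "scene" or "top" or "wrist"; returns a dict with "img" (400x640x3 uint8, red, green, blue), "vfov" (degrees; the focal length in pixels is half the picture's height over the tangent of half this angle, whatever the lens; pixels are square), "cx", "cy" (the principal point, pixels), "view" (4x4, takes a point from world to camera coordinates). Camera axes: x right, y up, looking along -z (the intrinsics and any distortion apply to the point x, -y, -z); pixel columns grow to the right and rows downward; lengths in m; the calibration is good to about 2 mm. A picture is of the moment at which its call begins. There is no depth.
- bot.job_done(): hands the job in; it is judged then, once.
Trained networks look in the newest picture that a camera, given by its name, has taken for a name from the list of things; names that differ only in an ending like _2 or _b are one class to them, and where a whole thing is asked for, a point or a joint stands for the part that bears it (a point fixed in the world has none). Each returns a list of dicts, best first, with "score" (0 to 1); they miss things now and then, are a little off and sometimes report something else, mostly with a low value. They report only what shows in the picture. A call takes as long as a camera call. They do not tell look-alikes from the thing itself.
- bot.find_in(camera, query): "position" ([x, y, z] in m, in world coordinates, good to about 4 mm: the middle of the surface that is visible of it).
The state is a dict: "clock": time; "qpos": joint angles; "qd": joint speeds; "joint_efforts": joint torques, N m; "position": TCP position; "tool_rot": TCP orientation; "force": force on the tool from outside, world axes, zero at the start; "moment": the same for the moment, N m; "grip_width": finger opening in m; "finger_force": force on a finger pad.
Only numpy, scipy, OpenCV 4.12 (cv2) and the standard library are available. Lean on these libraries where they do the work, as an engineer would, in place of code of your own. Each camera call takes 0.05 s, during which the arm holds its last target. There are 200 camera calls.

## Working session

There is one attempt and no reset: what is moved stays moved. The work goes in short steps, Python scripts to look and compute and a tool call to move; the robot and the scene stay as the last step left them, time stands still between calls to the robot, and variables do not carry over. Pictures are saved under pics/ and viewed, at most 10 in all, crops included, and the job is handed in when it is done.

Besides the shell and the picture viewer there is one more tool, called as name(argument=value, ...), one argument or row to a line, values as JSON. apply_moves: Moves the arm, as the interface text tells. Its arguments: {"type":"object","properties":{"claw":{"type":"array"},"xyz":{"type":"array"},"twist":{"type":"array"},"force":{"type":"number"}},"required":["claw","xyz","twist"]}

```bash
mkdir -p pics; cat > h.py <<'E'
import numpy as np, cv2
from workcell import bot
def save(f,n): cv2.imwrite('pics/'+n,f['img'][:,:,::-1])
E
python3 - <<'E'
from h import *
import pickle
D={}
for c in ('scene','top'):
    f=bot.grab_frame(c); D[c]=f; save(f,c+'.png'); print(c,{k:(v if k!='view' else np.round(v,4).tolist()) for k,v in f.items() if k!='img'})
    for q in ['tester','dock','test_block','core','spot1','spot2','spot3','bowl','tin','spatula','marker']:
        print(q,[(np.round(r['position'],3).tolist(),round(r['score'],2)) for r in bot.find_in(c,q)])
pickle.dump(D,open('d.pkl','wb'))
s=bot.observe();print(s)
E
```

```text
scene {'vfov': 47.49116880540696, 'cx': 317.072197213492, 'cy': 201.99223100071328, 'view': [[-0.0073, 0.9999, 0.0071, 0.0374], [-0.5142, -0.0099, 0.8576, 0.1865], [0.8576, 0.0026, 0.5143, -1.7581], [0.0, 0.0, 0.0, 1.0]]}
tester [([0.484, -0.312, 0.13], 0.81), ([0.333, -0.309, 0.07], 0.51)]
dock []
test_block [([0.534, 0.343, 0.052], 0.6)]
core [([0.612, 0.012, 0.056], 0.6)]
spot1 []
spot2 []
spot3 []
bowl [([0.681, 0.283, 0.028], 0.58)]
tin [([0.324, -0.22, 0.037], 0.61)]
spatula [([0.679, -0.326, 0.007], 0.87)]
marker [([0.333, 0.216, 0.015], 0.58)]
top {'vfov': 55.41011231611301, 'cx': 317.18721438106206, 'cy': 196.5163413400171, 'view': [[-0.0202, -0.9996, -0.0209, -0.0191], [0.9936, -0.0224, 0.1109, -0.515], [-0.1113, -0.0185, 0.9936, -0.9985], [0.0, 0.0, 0.0, 1.0]]}
tester [([0.465, -0.311, 0.162], 0.77), ([0.331, -0.308, 0.101], 0.75), ([0.501, -0.428, 0.092], 0.56), ([0.722, 0.285, 0.017], 0.37)]
dock [([0.465, -0.302, 0.01], 0.64)]
test_block [([0.505, 0.341, 0.054], 0.78)]
core [([0.546, 0.012, 0.059], 0.95), ([0.462, -0.298, 0.008], 0.42)]
spot1 []
spot2 []
spot3 []
bowl [
[... 154 characters left out ...]
 1.2, 'qpos': array([ 1.22278954,  0.52135822, -0.03629318,  1.59954059,  0.02120106,
        1.02109095, -0.1128283 ]), 'qd': array([-0.00164322, -0.00084722,  0.00201102, -0.00100408, -0.00092088,
       -0.00043783,  0.00069895]), 'joint_efforts': array([-4.43976183e-03, -9.26872945e+01,  1.97619997e+00, -3.70249021e+01,
        1.77819456e-02,  2.09470396e-03, -2.29350439e-05]), 'position': array([ 0.17136893, -0.60102264,  0.23130235]), 'tool_rot': array([-3.14158063e+00,  5.42842490e-06,  2.77730947e-01]), 'force': array([-0.57471089, -0.08918807, -0.33674665]), 'moment': array([ 3.95707048e-05, -6.43448759e-02, -1.50035759e-02]), 'finger_force': 0.0, 'grip_width': 0.08560508733918157}
```

View pics/top.png

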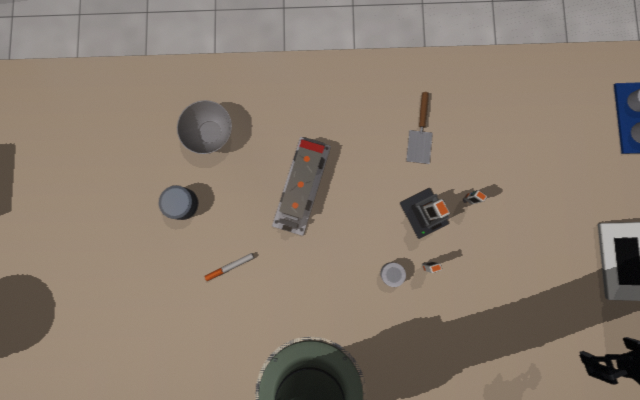

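View pics/scene.png

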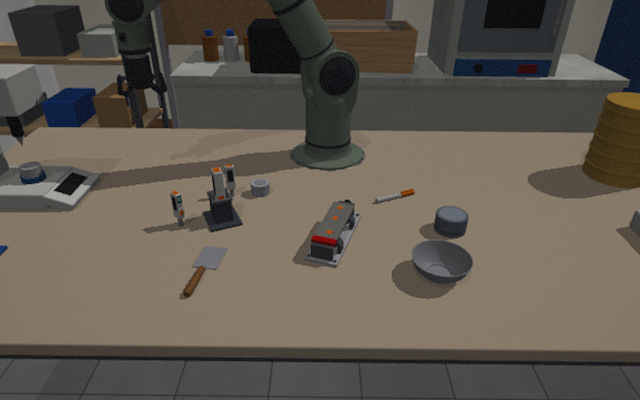

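Tester candidates in the top view are (434,210) standing in the dark dock, (476,197) and (432,267). The docked one is the largest and the only one in the dock. I'll confirm that in an enlarged crop and measure the colours.

```bash
cat >> h.py <<'E'
def ray(f,u,v):
    V=f['view'];h=f['img'].shape[0];F=h/2/np.tan(np.radians(f['vfov']/2))
    d=np.array([(u-f['cx'])/F,-(v-f['cy'])/F,-1.]);R=V[:3,:3]
    return -R.T@V[:3,3],R.T@d
def at(f,u,v,z):
    o,d=ray(f,u,v);return o+d*(z-o[2])/d[2]
def proj(f,p):
    V=f['view'];h=f['img'].shape[0];F=h/2/np.tan(np.radians(f['vfov']/2))
    c=V[:3,:3]@np.asarray(p)+V[:3,3];return np.array([f['cx']+F*c[0]/-c[2],f['cy']-F*c[1]/-c[2]])
def orange(f,lo=8,hi=14,S=150,V=120):
    H=cv2.cvtColor(f['img'],cv2.COLOR_RGB2HSV);m=cv2.inRange(H,(3,S,V),(18,255,255))
    n,l,st,c=cv2.connectedComponentsWithStats(m);return [(c[i],st[i]) for i in range(1,n) if st[i,4]>8]
E
python3 - <<'E'
from h import *
import pickle
D=pickle.load(open('d.pkl','rb'))
for c in D:
    print(c,[(np.round(a,1).tolist(),b[4]) for a,b in orange(D[c])])
t=D['top'];s=D['scene']
a=cv2.resize(t['img'][175:285,375:500],None,fx=4,fy=4,interpolation=2)
b=cv2.resize(s['img'][155:265,160:285],None,fx=4,fy=4,interpolation=2)[:440,:300]
cv2.imwrite('pics/c1.png',np.hstack([a,b])[:,:,::-1])
for u,v in [(307,159),(301,184),(295,206)]: print(at(t,u,v,.06))
print('blk',at(t,178,201,.054),'block scene',at(s,451,215,.054))
E
```

```text
scene [([216.0, 169.2], np.int32(27)), ([407.3, 191.3], np.int32(38)), ([174.8, 192.2], np.int32(12)), ([339.7, 207.1], np.int32(15)), ([334.9, 217.5], np.int32(14)), ([329.0, 231.5], np.int32(16))]
top [([306.3, 158.4], np.int32(27)), ([300.3, 184.0], np.int32(26)), ([480.8, 195.2], np.int32(31)), ([294.9, 204.9], np.int32(22)), ([441.6, 207.8], np.int32(83)), ([435.8, 267.6], np.int32(34)), ([213.2, 274.2], np.int32(96))]
[ 0.61127253 -0.00578934  0.06      ]
[0.54490118 0.01111923 0.06      ]
[0.48730271 0.02768408 0.06      ]
blk [0.50792775 0.33790225 0.054     ] block scene [0.51758018 0.34475262 0.054     ]
```

View pics/c1.png

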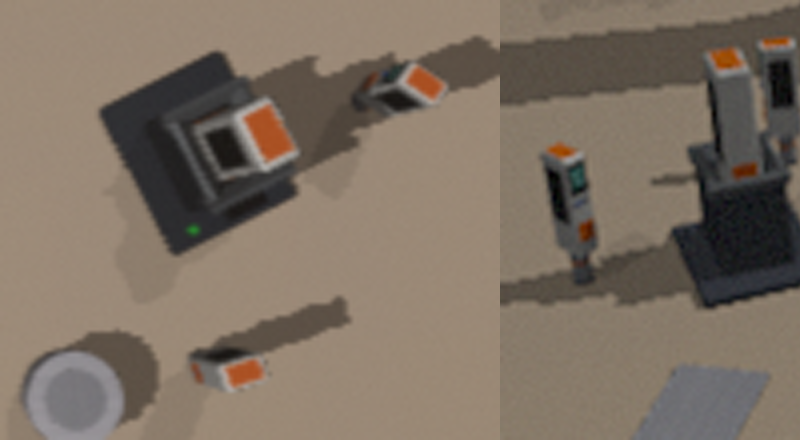

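The docked one at (434,210) is clearly the largest, and the other two are free-standing and smaller. Its long side lies about 27° from world x. Moving over it.

apply_moves(
  claw=[0.085,0.085,0.085,0.085,0.085,0.085,0.085,0.085,0.085,0.085,0.085,0.085,0.085,0.085],
  xyz=[
    [0.036,-0.02,-0.004],
    [0.036,-0.02,-0.004],
    [0.036,-0.02,-0.004],
    [0.036,-0.02,-0.004],
    [0.036,-0.02,-0.004],
    [0.036,-0.02,-0.004],
    [0.036,-0.02,-0.004],
    [0.036,-0.02,-0.004],
    [0.036,-0.02,-0.004],
    [0.034,-0.02,-0.004],
    [0,0,0],
    [0,0,0],
    [0,0,0],
    [0,0,0],
  ],
  twist=[
    [0,0,0],
    [0,0,0],
    [0,0,0],
    [0,0,0],
    [0,0,0],
    [0,0,0],
    [0,0,0],
    [0,0,0],
    [0,0,0],
    [0,0,0],
    [0,0,-0.0965],
    [0,0,-0.0965],
    [0,0,0],
    [0,0,0],
  ],
)

```text
clock: 2.6
position: [0.4606, -0.3108, 0.2713]
tool_rot: [3.142, -0.0, 0.467]
force: [0.5, -0.5, -0.9]
grip_width: 0.0849
finger_force: 0.0
```

```bash
python3 - <<'E'
from h import *
import pickle
f=bot.grab_frame('wrist');save(f,'w1.png');pickle.dump(f,open('w1.pkl','wb'))
V=f['view'];print(-V[:3,:3].T@V[:3,3],V[:3,:3],f['vfov'])
for q in('tester','dock'):print([(np.round(r['position'],3).tolist(),round(r['score'],2)) for r in bot.find_in('wrist',q)])
s=bot.observe();print(s['position'],s['tool_rot'],s['clock'],s['force'])
print([(np.round(a,1).tolist(),b.tolist(),at(f,*a,.165).round(4)) for a,b in orange(f)])
E
```

```text
[ 0.53515722 -0.27378647  0.4145257 ] [[ 4.50776868e-01 -8.92636657e-01 -1.14760135e-04]
 [ 8.44464647e-01  4.26491909e-01 -3.24012518e-01]
 [ 2.89274395e-01  1.45960437e-01  9.46052787e-01]] 58.72635808758624
[([0.503, -0.431, 0.098], 0.91), ([0.34, -0.316, 0.085], 0.9), ([0.479, -0.319, 0.165], 0.83)]
[([0.482, -0.303, 0.01], 0.95)]
[ 0.46066566 -0.31072067  0.27129897] [3.14159169e+00 5.59775926e-05 4.68509571e-01] 2.75 [0.07956184 0.26632697 1.06112904]
[([329.8, 197.1], [318, 179, 25, 38, 858], array([ 0.4678, -0.3196,  0.165 ])), ([456.7, 194.4], [449, 191, 14, 8, 54], array([ 0.5117, -0.4019,  0.165 ])), ([258.0, 297.7], [248, 292, 21, 12, 184], array([ 0.3649, -0.3071,  0.165 ]))]
```

View pics/w1.png

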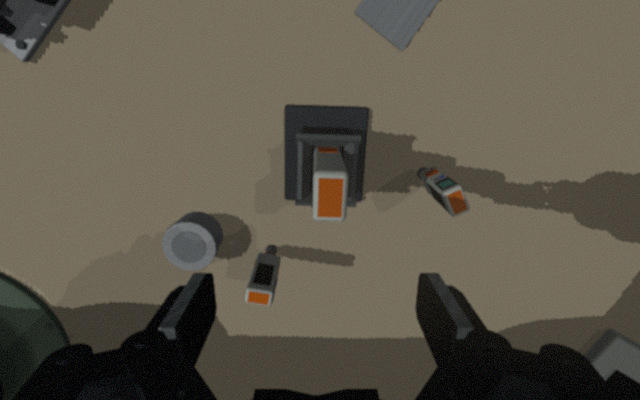

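```bash
python3 - <<'E'
from h import *
import pickle
D=pickle.load(open('d.pkl','rb'));w=pickle.load(open('w1.pkl','rb'))
t=D['top'];print('top',at(t,441.6,207.8,.165),'wrist',at(w,330.5,196,.165),'edges y',at(w,314,196,.165),at(w,347,196,.165))
print('dock base wrist',[at(w,*p,.01).round(4) for p in [(285,105),(369,107),(362,203),(286,199)]])
print('scene tester',at(D['scene'],216,169.2,.165))
p0=at(w,330.5,170,.165);p1=at(w,330.5,218,.165);d=p1-p0;print(np.linalg.norm(d))
# edge direction from orange mask
H=cv2.cvtColor(w['img'],cv2.COLOR_RGB2HSV);m=cv2.inRange(H,(3,150,120),(18,255,255))[179:217,310:350]
pts=np.argwhere(m)[:,::-1].astype(np.float32)+[310,179]
r=cv2.boxPoints(cv2.minAreaRect(pts.astype(np.float32)));q=np.array([at(w,*p,.165) for p in r]);print(q.round(4).tolist())
for i in range(4):
    e=q[(i+1)%4]-q[i];print(np.linalg.norm(e).round(4),np.degrees(np.arctan2(e[1],e[0])).round(1))
E
```

```text
top [ 0.46639625 -0.31977682  0.165     ] wrist [ 0.4687878  -0.31958227  0.165     ] edges y [ 0.46330653 -0.30872916  0.165     ] [ 0.474269   -0.33043527  0.165     ]
dock base wrist [array([ 0.4981, -0.2548,  0.01  ]), array([ 0.5378, -0.3382,  0.01  ]), array([ 0.4368, -0.3859,  0.01  ]), array([ 0.4002, -0.3022,  0.01  ])]
scene tester [ 0.46504747 -0.31869777  0.165     ]
0.03701297695283025
[[0.4507, -0.3183, 0.165], [0.4769, -0.3059, 0.165], [0.484, -0.3212, 0.165], [0.458, -0.3341, 0.165]]
0.0289 25.2
0.0168 -65.1
0.029 -153.6
0.0174 114.8
```

apply_moves(
  claw=[0.085,0.085,0.085,0.085,0.085,0.085,0.085,0.085],
  xyz=[
    [0.0024,0.011,0],
    [0,0,0.03],
    [0,0,0.03],
    [0,0,0.03],
    [0,0,0.03],
    [0,0,0.03],
    [0,0,0.007],
    [0,0,0],
  ],
  twist=[
    [0,0,0.005],
    [0,0,0],
    [0,0,0],
    [0,0,0],
    [0,0,0],
    [0,0,0],
    [0,0,0],
    [0,0,0],
  ],
  force=60,
)

```text
clock: 3.55
position: [0.4679, -0.3194, 0.1137]
tool_rot: [-3.14, 0.001, 0.465]
force: [0.9, -0.1, 0.3]
grip_width: 0.0851
finger_force: 0.0
```

apply_moves(
  claw=[0.05,0.035,0.02,0.01,0.01,0.01,0.01,0.01],
  xyz=[
    [0,0,0],
    [0,0,0],
    [0,0,0],
    [0,0,0],
    [0,0,0],
    [0,0,0],
    [0,0,0],
    [0,0,0],
  ],
  twist=[
    [0,0,0],
    [0,0,0],
    [0,0,0],
    [0,0,0],
    [0,0,0],
    [0,0,0],
    [0,0,0],
    [0,0,0],
  ],
)

```text
clock: 4.35
position: [0.4682, -0.3193, 0.1151]
tool_rot: [3.141, -0.0, 0.466]
force: [-2.4, 1.8, 10.6]
grip_width: 0.0254
finger_force: 57.9
```

apply_moves(
  claw=[0.01,0.01,0.01,0.01,0.01,0.01,0.01],
  xyz=[
    [0,0,-0.005],
    [0,0,-0.015],
    [0,0,-0.02],
    [0,0,-0.03],
    [0,0,-0.03],
    [0,0,-0.03],
    [0,0,0],
  ],
  twist=[
    [0,0,0],
    [0,0,0],
    [0,0,0],
    [0,0,0],
    [0,0,0],
    [0,0,0],
    [0,0,0],
  ],
)

```text
clock: 5.05
position: [0.4693, -0.32, 0.2483]
tool_rot: [3.137, -0.003, 0.466]
force: [1.1, -0.4, -1.7]
grip_width: 0.025
finger_force: 58.8
```

```bash
python3 - <<'E'
from h import *
import pickle
f=bot.grab_frame('wrist');save(f,'w2.png');s=bot.observe();print(s['position'],s['tool_rot'],s['force'],s['qpos'])
g=bot.grab_frame('scene')
c=cv2.resize(g['img'][110:230,170:290],None,fx=3.3,fy=3.333,interpolation=2)
cv2.imwrite('pics/c2.png',np.hstack([cv2.resize(f['img'],(400,250)),np.zeros((250,4,3),'u1')])[:,:,::-1]) if 0 else cv2.imwrite('pics/c2.png',np.hstack([f['img'][:,140:540],c])[:,:,::-1])
E
```

```text
[ 0.46851063 -0.31963272  0.24613178] [ 3.13884669e+00 -1.67564724e-03  4.65569487e-01] [ 0.37785298 -0.71255685 -2.2291187 ] [ 0.63243243  0.41643568 -0.18790956  1.73526332  0.09057832  0.99509088
 -0.69414181]
```

View pics/c2.png

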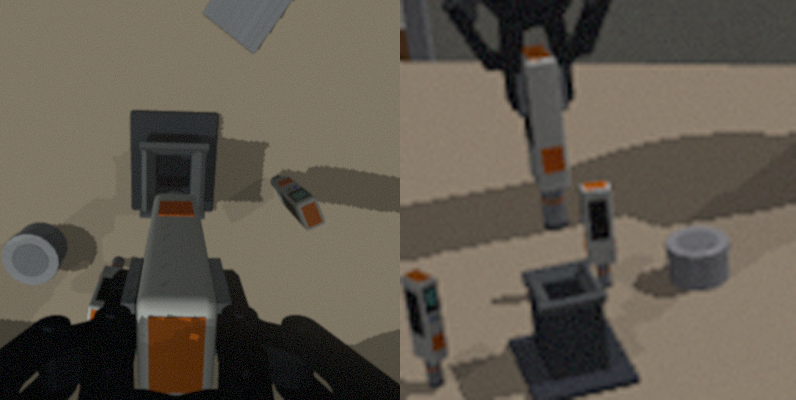

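Tester held squarely and upright. Its top orange is at about (175,355) in the crop, with the empty pocket visible above. Carrying it to the block.

apply_moves(
  claw=[0.01,0.01,0.01,0.01,0.01,0.01,0.01,0.01,0.01,0.01,0.01,0.01,0.01,0.01,0.01,0.01,0.01,0.01,0.01,0.01],
  xyz=[
    [0.0093,-0.0159,0],
    [0.0186,-0.0318,0],
    [0.0186,-0.0318,0],
    [0.0186,-0.0318,0],
    [0.0186,-0.0318,0],
    [0.0186,-0.0318,0],
    [0.0186,-0.0318,0],
    [0.0186,-0.0318,0],
    [0.0186,-0.0318,0],
    [0.0186,-0.0318,0],
    [0.0186,-0.0318,0],
    [0.0186,-0.0318,0],
    [0.0186,-0.0318,0],
    [0.0186,-0.0318,0],
    [0.0186,-0.0318,0],
    [0.0186,-0.0318,0],
    [0.0186,-0.0318,0],
    [0.0186,-0.0318,0],
    [0.0093,-0.0159,0],
    [0,0,0],
  ],
  twist=[
    [0,0,0],
    [0,0,0],
    [0,0,0],
    [0,0,0],
    [0,0,0],
    [0,0,0],
    [0,0,0],
    [0,0,0],
    [0,0,0],
    [0,0,0],
    [0,0,0],
    [0,0,0],
    [0,0,0],
    [0,0,0],
    [0,0,0],
    [0,0,0],
    [0,0,0],
    [0,0,0],
    [0,0,0],
    [0,0,0],
  ],
)

```text
clock: 7.15
position: [0.5086, 0.3452, 0.2425]
tool_rot: [-3.14, 0.002, 0.469]
force: [-0.8, 0.5, -1.9]
grip_width: 0.0253
finger_force: 58.8
```

```bash
python3 - <<'E'
from h import *
import pickle
f=bot.grab_frame('wrist');save(f,'w3.png');pickle.dump(f,open('w3.pkl','wb'))
s=bot.observe();print(s['position'],s['tool_rot'],s['force'],s['clock'])
for q in('test_block','tester'):print([(np.round(r['position'],3).tolist(),round(r['score'],2)) for r in bot.find_in('wrist',q)])
print([(np.round(a,1).tolist(),b.tolist(),at(f,*a,.06).round(4)) for a,b in orange(f)])
E
```

```text
[0.50905145 0.34322469 0.24263331] [-3.14141774e+00  2.50843345e-03  4.67767137e-01] [ 0.32118079 -1.21871214 -1.81625776] 7.2
[([0.518, 0.354, 0.053], 0.77)]
[([0.523, 0.35, 0.291], 0.98)]
[([615.1, 282.7], [608, 277, 15, 13, 147], array([0.5466, 0.0121, 0.06  ])), ([569.1, 316.5], [562, 311, 15, 12, 131], array([0.4916, 0.0272, 0.06  ])), ([300.1, 318.9], [295, 318, 10, 4, 25], array([0.3562, 0.2865, 0.06  ])), ([319.3, 318.8], [315, 318, 9, 3, 22], array([0.3658, 0.2679, 0.06  ])), ([342.2, 319.5], [338, 318, 8, 4, 19], array([0.3763, 0.2451, 0.06  ]))]
```

View pics/w3.png

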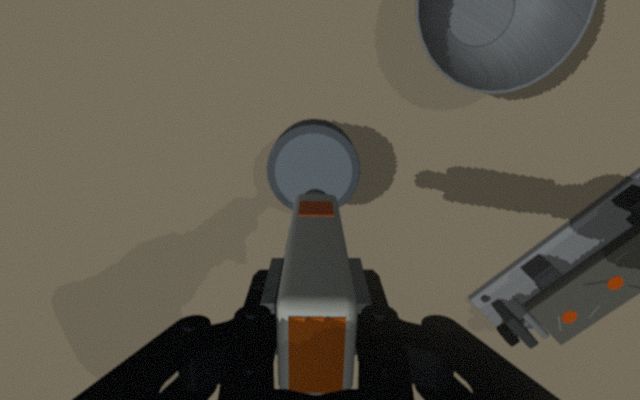

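```bash
python3 - <<'E'
from h import *
import pickle
f=pickle.load(open('w3.pkl','rb'));t=pickle.load(open('d.pkl','rb'))['top']
print(at(f,314.5,168,.054), proj(f,[.509,.3432,.2426-.105]),proj(f,[.509,.3432,.2426-.065]),proj(f,[.5091,.3432,.1775]))
for p in [(306.3,158.4),(300.3,184),(294.9,204.9)]:print(at(t,*p,.06))
E
```

```text
[0.51232252 0.34795023 0.054     ] [317.73124326 201.20829784] [318.0052162  221.59014429] [318.07654449 221.39928887]
[ 0.61293211 -0.00396528  0.06      ]
[0.54494392 0.01295842 0.06      ]
[0.49018899 0.02790584 0.06      ]
```

apply_moves(
  claw=[0.01,0.01,0.01,0.01,0.01,0.01,0.01,0.01,0.01,0.01,0.01,0.01],
  xyz=[
    [0.002,-0.002,0.02],
    [0,0,0.025],
    [0,0,0.02],
    [0,0,0.01],
    [0,0,0.004],
    [0,0,0.003],
    [0,0,0.003],
    [0,0,0.003],
    [0,0,0.002],
    [0,0,0.002],
    [0,0,0],
    [0,0,0],
  ],
  twist=[
    [0,0,0],
    [0,0,0],
    [0,0,0],
    [0,0,0],
    [0,0,0],
    [0,0,0],
    [0,0,0],
    [0,0,0],
    [0,0,0],
    [0,0,0],
    [0,0,0],
    [0,0,0],
  ],
)

```text
clock: 8.5
position: [0.5111, 0.3454, 0.1526]
tool_rot: [-3.142, -0.001, 0.466]
force: [0.7, -0.3, 3.8]
grip_width: 0.0253
finger_force: 59.3
```

apply_moves(
  claw=[0.01,0.01,0.01,0.01],
  xyz=[
    [0,0,0.002],
    [0,0,0.001],
    [0,0,0.001],
    [0,0,0],
  ],
  twist=[
    [0,0,0],
    [0,0,0],
    [0,0,0],
    [0,0,0],
  ],
)

```text
clock: 8.9
position: [0.5111, 0.3454, 0.1483]
tool_rot: [-3.141, -0.0, 0.466]
force: [0.6, 0.6, 5.4]
grip_width: 0.0258
finger_force: 59.4
```

apply_moves(
  claw=[0.01,0.01,0.01,0.01,0.01],
  xyz=[
    [0,0,0.001],
    [0,0,0.0005],
    [0,0,0],
    [0,0,0],
    [0,0,0],
  ],
  twist=[
    [0,0,0],
    [0,0,0],
    [0,0,0],
    [0,0,0],
    [0,0,0],
  ],
)

```text
clock: 9.4
position: [0.5111, 0.3454, 0.1471]
tool_rot: [-3.141, -0.001, 0.466]
force: [0.9, 0.1, 6.9]
grip_width: 0.0255
finger_force: 59.9
```

apply_moves(
  claw=[0.01,0.01,0.01,0.01,0.01,0.01,0.01,0.01,0.01,0.01,0.01,0.01,0.01,0.01,0.01],
  xyz=[
    [0,0,-0.01],
    [0,0,-0.025],
    [0,0,-0.03],
    [0,0,-0.025],
    [-0.0052,0.0151,0],
    [-0.0104,0.0302,0],
    [-0.0104,0.0302,0],
    [-0.0104,0.0302,0],
    [-0.0104,0.0302,0],
    [-0.0104,0.0302,0],
    [-0.0104,0.0302,0],
    [-0.0104,0.0302,0],
    [-0.0104,0.0302,0],
    [-0.0052,0.0151,0],
    [0,0,0],
  ],
  twist=[
    [0,0,0],
    [0,0,0],
    [0,0,0],
    [0,0,0],
    [0,0,0],
    [0,0,0],
    [0,0,0],
    [0,0,0],
    [0,0,0],
    [0,0,0],
    [0,0,0],
    [0,0,0],
    [0,0,0],
    [0,0,0],
    [0,0,0],
  ],
)

```text
clock: 10.9
position: [0.5489, 0.057, 0.2362]
tool_rot: [3.141, 0.002, 0.462]
force: [0.2, 0.6, -2.5]
grip_width: 0.0252
finger_force: 59.4
```

```bash
python3 - <<'E'
from h import *
import pickle
f=bot.grab_frame('wrist');save(f,'w4.png');pickle.dump(f,open('w4.pkl','wb'))
s=bot.observe();print(s['position'],s['tool_rot'],s['force'],s['clock'])
print([(np.round(a,1).tolist(),b.tolist(),at(f,*a,.06).round(4)) for a,b in orange(f)])
E
```

```text
[0.54875253 0.05892127 0.23627457] [-3.14131070e+00  1.50111380e-03  4.63602524e-01] [-0.56745105  1.16174123 -1.21049926] 10.95
[([408.8, 141.7], [400, 134, 18, 17, 246], array([ 0.6147, -0.0042,  0.06  ])), ([355.3, 198.3], [347, 191, 17, 16, 205], array([0.5464, 0.0131, 0.06  ])), ([69.1, 265.8], [49, 265, 43, 4, 77], array([0.3543, 0.2378, 0.06  ])), ([68.9, 271.1], [50, 269, 39, 5, 140], array([0.3482, 0.2365, 0.06  ])), ([294.0, 318.7], [289, 318, 10, 3, 23], array([0.398 , 0.0069, 0.06  ])), ([313.5, 318.7], [309, 318, 9, 3, 20], array([ 0.4073, -0.0117,  0.06  ])), ([338.5, 319.5], [331, 318, 14, 5, 42], array([ 0.4183, -0.0361,  0.06  ]))]
```

View pics/w4.png

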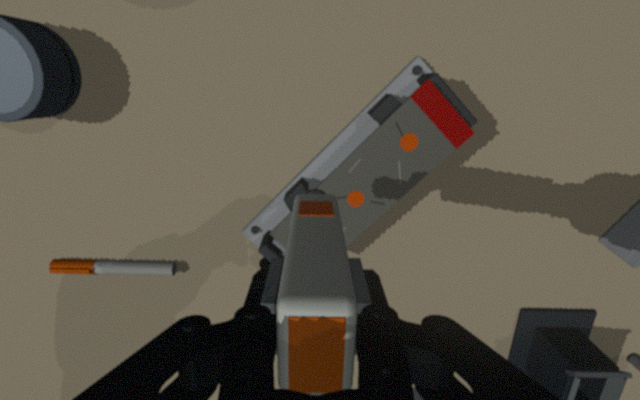

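Spots lie at (409,142) next to the red end and (355,198) in the middle, matching the top view. Going over spot 1.

apply_moves(
  claw=[0.01,0.01,0.01,0.01,0.01,0.01,0.01,0.01],
  xyz=[
    [0.0075,0.0214,0],
    [0.0075,0.0214,0],
    [0.0075,0.0214,0.01],
    [0.0075,0.0214,0.02],
    [0,0,0.02],
    [0,0,0.013],
    [0,0,0],
    [0,0,0],
  ],
  twist=[
    [0,0,0],
    [0,0,0],
    [0,0,0],
    [0,0,0],
    [0,0,0],
    [0,0,0],
    [0,0,0],
    [0,0,0],
  ],
)

```text
clock: 11.75
position: [0.6145, -0.0018, 0.1743]
tool_rot: [-3.141, -0.0, 0.467]
force: [0.5, 1.1, -1.1]
grip_width: 0.0253
finger_force: 59.3
```

apply_moves(
  claw=[0.01,0.01,0.01,0.01,0.01,0.01,0.01,0.01,0.01,0.01,0.01,0.01],
  xyz=[
    [-0.0015,0.0015,0.004],
    [0,0,0.003],
    [0,0,0.003],
    [0,0,0.003],
    [0,0,0.002],
    [0,0,0.002],
    [0,0,0.002],
    [0,0,0.001],
    [0,0,0.001],
    [0,0,0],
    [0,0,0],
    [0,0,0],
  ],
  twist=[
    [0,0,0],
    [0,0,0],
    [0,0,0],
    [0,0,0],
    [0,0,0],
    [0,0,0],
    [0,0,0],
    [0,0,0],
    [0,0,0],
    [0,0,0],
    [0,0,0],
    [0,0,0],
  ],
)

```text
clock: 12.95
position: [0.6141, -0.0047, 0.1531]
tool_rot: [3.141, -0.001, 0.466]
force: [-1.3, -0.2, 7.1]
grip_width: 0.0253
finger_force: 60.5
```

apply_moves(
  claw=[0.01,0.01,0.01,0.01,0.01,0.01,0.01,0.01,0.01,0.01,0.01,0.01],
  xyz=[
    [0,0,0],
    [0,0,-0.01],
    [0,0,-0.015],
    [0,0,-0.01],
    [0,0,0],
    [-0.0133,-0.0115,0],
    [-0.0133,-0.0115,0],
    [-0.0133,-0.0115,0],
    [-0.0132,-0.0116,0],
    [0,0,0.01],
    [0,0,0.005],
    [0,0,0],
  ],
  twist=[
    [0,0,0],
    [0,0,0],
    [0,0,0],
    [0,0,0],
    [0,0,0],
    [0,0,0],
    [0,0,0],
    [0,0,0],
    [0,0,0],
    [0,0,0],
    [0,0,0],
    [0,0,0],
  ],
)

```text
clock: 14.15
position: [0.5458, 0.0124, 0.1718]
tool_rot: [-3.141, 0.001, 0.465]
force: [-0.1, 0.3, -1.6]
grip_width: 0.0256
finger_force: 59.5
```

Height to go is 19 mm.

apply_moves(
  claw=[0.01,0.01,0.01,0.01,0.01,0.01,0.01,0.01,0.01,0.01,0.01,0.01],
  xyz=[
    [0,0,0.003],
    [0,0,0.003],
    [0,0,0.003],
    [0,0,0.003],
    [0,0,0.002],
    [0,0,0.002],
    [0,0,0.001],
    [0,0,0.001],
    [0,0,0.001],
    [0,0,0],
    [0,0,0],
    [0,0,0],
  ],
  twist=[
    [0,0,0],
    [0,0,0],
    [0,0,0],
    [0,0,0],
    [0,0,0],
    [0,0,0],
    [0,0,0],
    [0,0,0],
    [0,0,0],
    [0,0,0],
    [0,0,0],
    [0,0,0],
  ],
)

```text
clock: 15.35
position: [0.546, 0.0127, 0.154]
tool_rot: [3.141, -0.0, 0.466]
force: [0.2, 0.2, 4.5]
grip_width: 0.0257
finger_force: 60.1
```

apply_moves(
  claw=[0.01,0.01,0.01,0.01,0.01],
  xyz=[
    [0,0,0.001],
    [0,0,0.0005],
    [0,0,0],
    [0,0,0],
    [0,0,0],
  ],
  twist=[
    [0,0,0],
    [0,0,0],
    [0,0,0],
    [0,0,0],
    [0,0,0],
  ],
)

```text
clock: 15.85
position: [0.5462, 0.0128, 0.153]
tool_rot: [3.141, -0.001, 0.466]
force: [-2.4, -0.3, 14.1]
grip_width: 0.0257
finger_force: 61.5
```

apply_moves(
  claw=[0.01,0.01,0.01,0.01,0.01,0.01,0.01,0.01,0.01,0.01,0.01,0.01],
  xyz=[
    [0,0,0],
    [0,0,-0.01],
    [0,0,-0.015],
    [0,0,-0.01],
    [0,0,0],
    [-0.0107,-0.0095,0],
    [-0.0107,-0.0095,0],
    [-0.0107,-0.0095,0],
    [-0.0107,-0.0095,0],
    [0,0,0.01],
    [0,0,0.005],
    [0,0,0],
  ],
  twist=[
    [0,0,0],
    [0,0,0],
    [0,0,0],
    [0,0,0],
    [0,0,0],
    [0,0,0],
    [0,0,0],
    [0,0,0],
    [0,0,0],
    [0,0,0],
    [0,0,0],
    [0,0,0],
  ],
)

```text
clock: 17.05
position: [0.4904, 0.0272, 0.1712]
tool_rot: [-3.141, 0.001, 0.466]
force: [-0.1, 0.3, -1.8]
grip_width: 0.0255
finger_force: 59.4
```

```bash
python3 - <<'E'
from h import *
f=bot.grab_frame('top');print([(np.round(a,1).tolist(),b[4]) for a,b in orange(f)])
s=bot.observe();print(s['position'],s['force'])
E
```

```text
[([480.8, 195.3], np.int32(32)), ([435.8, 267.6], np.int32(34)), ([213.4, 274.2], np.int32(103))]
[0.49058537 0.02726032 0.17161611] [-0.27662577 -0.84152804 -1.67829703]
```

apply_moves(
  claw=[0.01,0.01,0.01,0.01,0.01,0.01,0.01,0.01,0.01,0.01,0.01,0.01,0.01],
  xyz=[
    [0,0,0.003],
    [0,0,0.003],
    [0,0,0.003],
    [0,0,0.003],
    [0,0,0.002],
    [0,0,0.002],
    [0,0,0.001],
    [0,0,0.001],
    [0,0,0.001],
    [0,0,0.0005],
    [0,0,0],
    [0,0,0],
    [0,0,0],
  ],
  twist=[
    [0,0,0],
    [0,0,0],
    [0,0,0],
    [0,0,0],
    [0,0,0],
    [0,0,0],
    [0,0,0],
    [0,0,0],
    [0,0,0],
    [0,0,0],
    [0,0,0],
    [0,0,0],
    [0,0,0],
  ],
)

```text
clock: 18.4
position: [0.4907, 0.0274, 0.153]
tool_rot: [3.141, -0.0, 0.466]
force: [-1.5, 0.3, 6.4]
grip_width: 0.0253
finger_force: 60.7
```

apply_moves(
  claw=[0.01,0.01,0.01,0.01,0.01,0.01,0.01,0.01,0.01,0.01,0.01,0.01,0.01,0.01,0.01,0.01,0.01,0.01,0.01,0.01],
  xyz=[
    [0,0,0.0007],
    [0,0,0],
    [0,0,0],
    [0,0,-0.01],
    [0,0,-0.025],
    [0,0,-0.03],
    [0,0,-0.028],
    [-0.0088,0.015,0],
    [-0.0175,0.03,0],
    [-0.0175,0.03,0],
    [-0.0175,0.03,0],
    [-0.0175,0.03,0],
    [-0.0175,0.03,0],
    [-0.0175,0.03,0],
    [-0.0175,0.03,0],
    [-0.0175,0.03,0],
    [-0.0175,0.03,0],
    [-0.0088,0.015,0],
    [0,0,0],
    [0,0,0],
  ],
  twist=[
    [0,0,0],
    [0,0,0],
    [0,0,0],
    [0,0,0],
    [0,0,0],
    [0,0,0],
    [0,0,0],
    [0,0,0],
    [0,0,0],
    [0,0,0],
    [0,0,0],
    [0,0,0],
    [0,0,0],
    [0,0,0],
    [0,0,0],
    [0,0,0],
    [0,0,0],
    [0,0,0],
    [0,0,0],
    [0,0,0],
  ],
)

```text
clock: 20.4
position: [0.4687, -0.3186, 0.2448]
tool_rot: [-3.141, 0.0, 0.466]
force: [0.2, -0.2, -1.7]
grip_width: 0.0251
finger_force: 59.8
```

```bash
python3 - <<'E'
from h import *
f=bot.grab_frame('wrist');g=bot.grab_frame('scene');s=bot.observe();print(s['position'],s['tool_rot'],s['force'],s['clock'])
c=cv2.resize(g['img'][110:230,170:290],None,fx=3.3,fy=3.333,interpolation=2)
cv2.imwrite('pics/c5.png',np.hstack([f['img'][:,140:540],c])[:,:,::-1])
E
```

```text
[ 0.46904812 -0.31801687  0.24509302] [-3.14105537e+00 -2.28928011e-04  4.67223494e-01] [ 0.65137992 -0.48495965 -1.87151279] 20.5
```

View pics/c5.png

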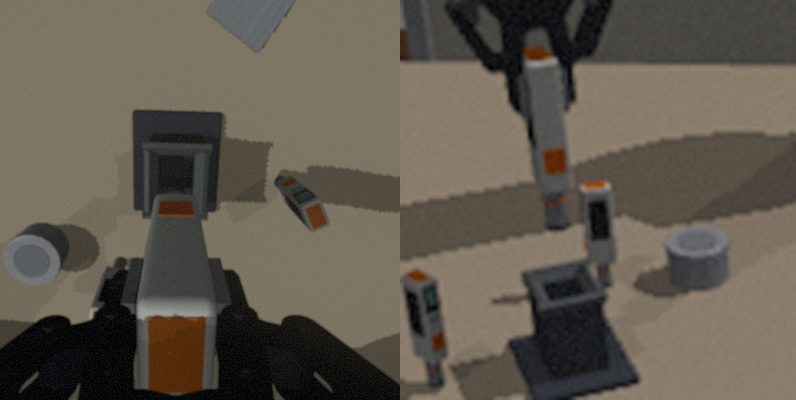

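Same picture as after pick-up: the tester is unmoved in the hand and the pocket is free. Lowering.

apply_moves(
  claw=[0.01,0.01,0.01,0.01,0.01,0.01,0.01,0.01,0.01,0.01,0.01],
  xyz=[
    [-0.0012,0.001,0.01],
    [0,0,0.025],
    [0,0,0.02],
    [0,0,0.015],
    [0,0,0.01],
    [0,0,0.01],
    [0,0,0.01],
    [0,0,0.01],
    [0,0,0.01],
    [0,0,0],
    [0,0,0],
  ],
  twist=[
    [0,0,0],
    [0,0,0],
    [0,0,0],
    [0,0,0],
    [0,0,0],
    [0,0,0],
    [0,0,0],
    [0,0,0],
    [0,0,0],
    [0,0,0],
    [0,0,0],
  ],
)

```text
clock: 21.6
position: [0.4682, -0.3207, 0.1251]
tool_rot: [-3.141, 0.0, 0.466]
force: [0.3, 0.3, -2.0]
grip_width: 0.0256
finger_force: 59.7
```

Free so far; pushing it home.

apply_moves(
  claw=[0.01,0.01,0.01,0.01,0.01,0.01,0.01],
  xyz=[
    [0,-0.0007,0.004],
    [0,0,0.003],
    [0,0,0.002],
    [0,0,0.001],
    [0,0,0.001],
    [0,0,0],
    [0,0,0],
  ],
  twist=[
    [0,0,0],
    [0,0,0],
    [0,0,0],
    [0,0,0],
    [0,0,0],
    [0,0,0],
    [0,0,0],
  ],
)

```text
clock: 22.3
position: [0.4679, -0.3202, 0.1151]
tool_rot: [3.141, -0.0, 0.466]
force: [-6.2, 3.2, 17.3]
grip_width: 0.0252
finger_force: 62.1
```

apply_moves(
  claw=[0.035,0.055,0.08,0.085,0.085,0.085,0.085,0.085,0.085,0.085,0.085,0.085],
  xyz=[
    [0,0,0],
    [0,0,0],
    [0,0,0],
    [0,0,0],
    [0,0,0],
    [0,0,0],
    [0,0,-0.01],
    [0,0,-0.03],
    [0,0,-0.04],
    [0,0,-0.04],
    [0,0,-0.035],
    [0,0,0],
  ],
  twist=[
    [0,0,0],
    [0,0,0],
    [0,0,0],
    [0,0,0],
    [0,0,0],
    [0,0,0],
    [0,0,0],
    [0,0,0],
    [0,0,0],
    [0,0,0],
    [0,0,0],
    [0,0,0],
  ],
)

```text
clock: 23.5
position: [0.4693, -0.321, 0.2744]
tool_rot: [3.135, -0.004, 0.466]
force: [-0.5, 0.3, -0.1]
grip_width: 0.0854
finger_force: 0.0
```

```bash
python3 - <<'E'
from h import *
f=bot.grab_frame('wrist');s=bot.observe();print(s['position'],s['force'],s['clock'],s['grip_width'])
print([(np.round(a,1).tolist(),b.tolist(),at(f,*a,.165).round(4)) for a,b in orange(f)])
g=bot.grab_frame('top')
cv2.imwrite('pics/c6.png',np.hstack([f['img'][:,140:540],g['img'][60:290,170:500][:, :].copy() if 0 else cv2.resize(g['img'][75:295,165:500],(400,263))[:263].copy() if 0 else cv2.copyMakeBorder(cv2.resize(g['img'][75:295,165:500],(400,263)),0,137,0,0,cv2.BORDER_CONSTANT)])[:,:,::-1])
E
```

```text
[ 0.46854382 -0.3205378   0.27184679] [ 0.11419849 -0.56390974 -1.22423351] 23.55 0.08548807963717402
[([312.6, 201.4], [302, 184, 23, 36, 798], array([ 0.4676, -0.3207,  0.165 ])), ([244.8, 299.9], [235, 294, 20, 12, 177], array([ 0.3658, -0.309 ,  0.165 ]))]
```

View pics/c6.png

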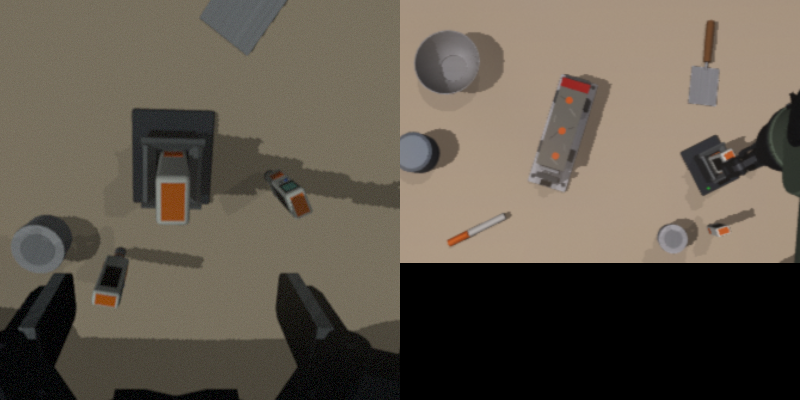

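The tester stands seated in the dock at (173,200), released, at the same place as at the start. The bystanders have not moved.

```bash
python3 -c "
from workcell import bot
print(bot.job_done())"
```

```text
the job is handed in; nothing more can be done
None
```

The job is handed in: I took one reading on the test block and one on each of spots 1, 2 and 3 in order, and the tester is back in its dock and released; the hand-in gave no verdict.

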